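# Knock a stuck gearbox housing out of its assembly nest

### The arm

A 6-joint arm with a two-finger parallel gripper is mounted at the origin on the work surface. World frame = base frame: x ahead of the robot, y to its left, z up, the work surface at z = 0. Lengths are in mm, angles in rad, forces in N, time in s.
With the tool pointing down it reaches from about 400 to 925 mm from the base axis. Payload 12.5 kg.
Tool frame: the origin (TCP) lies between the finger pads; the fingertips stand 14 mm ahead of it and the grasp point (between the pads) lies 5 mm behind it; x points along the fingers, y is the direction in which the jaws open and shut, and the axes are right-handed (so a half turn about x gives the same grasp; the last joint's range is limited). The gripper opens to 95 mm and grips with 3 to 60 N. Pads are 20 mm wide; open, the fingers measure 119 mm over their backs; the gripper's body (75 mm by 180 mm) begins 59 mm behind the grasp point.
Start: joints at [1.138, 0.491, 1.559, -0, 1.092, -0.106], TCP at [200.617, 591.944, 228.661] pointing down, gripper open.
Joint ranges: [-3.1, 3.1], [-0.84, 2.19], [0.05, 2.79], [-1.13, 4.28], [0.06, 2.93], [-2.69, 2.69]. Speed limits (rad/s): [2.22, 2.22, 2.79, 3.14, 3.14, 3.14].

### API

Orientations are given as [roll, pitch, yaw] about the fixed x, y, z axes, in that order (R = Rz(yaw) Ry(pitch) Rx(roll)).
In Python, from cell import env, cams gives the robot as it stands.
- The arm moves only by the tool carry_out, never from a script. Its arguments are lists of equal length, an entry for each row: "grip": the closure, from -1 (fully open) to 1 (shut); "linear": the shift along the tool's x, y, z scaled (see below), a list of three; "turn": the turn about the tool's x scaled (see below). In form: {"grip": [grip, ...], "linear": [[tx, ty, tz], ...], "turn": [turn, ...]}. A call has 1 to 5 rows; each row shifts and turns the commanded pose from where the row before left it, along the tool's axes as they then stand; what a row does not reach is not made up. The controller multiplies each number of a shift by 0.5 m and each number of a turn by 180 degrees. A row lasts 1/10 s, in which the tool goes at most 50 mm and 8.59 degrees, less where a joint would pass 70% of its speed; a pose out of reach is approached as far as the arm can. A call with a number of a shift or a turn outside -1 to 1 is refused whole. A call with a gripper value outside its range is refused whole. The fingers move at their own pace and stop on an object; the grip force is fixed at half the most. Time passes only in rows, so rows that do not move let the fingers close. It gives the time, the measured TCP pose, the force and the opening at its end, in the units of the state.
- env.state(): the state, without advancing time (a new reading comes with each control period).
- cams.read_camera(name): name is "scene" or "top"; returns the picture (384x512x3 uint8, blue, green, red); there is no depth.
- cams.camera_info(name): a dict with "fx", "fy", "cx", "cy" (pixels), "view" (4x4, takes a point from world to camera coordinates). Camera axes: x right, y down, z forward; pixel columns grow to the right and rows downward; lengths in mm; the calibration is good to about 2 mm. A picture is of the moment at which its call begins. camera_info takes no time and is no camera call.
- env.job_done(): hands the job in, once; it reports no verdict.
The state is a dict: "t": time; "joints": joint angles; "qvel": joint speeds; "tau": joint torques, N m; "eef_pos": TCP position; "tcp_rot": TCP orientation; "ft_force": force on the tool from outside, world axes, zero at the start; "moment": the same for the moment, N m; "opening": opening from 0.0 (shut) to 1.0 (fully open).
Only numpy, scipy, OpenCV 4.12 (cv2) and the standard library are available. Lean on these libraries where they do the work, as an engineer would, in place of code of your own. Each camera call takes 0.05 s, during which the arm holds its last target. There are 200 camera calls.

### The job

The yellow gearbox housing is stuck flush in its assembly nest. Push the red paddle of that nest all the way down so that its knockout rod lifts the housing out of the pocket, then take the housing and set it down flat in the green tray, same side up as it was. The blue housing in the other, identical nest is still curing: leave it seated where it is.

Things in the scene. Friction and masses are not known exactly. Their poses are not given: they have to be found in the camera images.
- yellow_housing: Yellow gearbox housing, block 56 x 30 x 22 mm (x, y, z), 45 g; origin at centre of underside, z up. Starts in a loose pocket, top 2 mm below the flat top (100 x 80 mm, 85 mm above the table) of a fixed aluminium nest, axes parallel to the nest's within 3 degrees. The rod lifts it 18 mm straight up and it stays there: top 16 mm above the nest, to be gripped across its 30 mm width.
- nest_a_pad (a point): Centre of the upper face of the red paddle pad (46 x 46 mm) of the yellow housing's nest, 127 mm from the housing's centre along its -x. A rocker: starts 56 mm above the table, sloping 11 degrees; pushed down 27 mm to its stop (29 mm above the table) it raises the knockout rod 20 mm. Takes 5 to 8 N and stays where it is left. The frame tilts with the paddle.
- tray: Green plastic open tray, fixed, 170 x 150 mm outside (x, y), 30 mm high, walls and floor 4 to 5 mm thick; origin at the centre of its underside.
- blue_housing: Blue housing of the same shape and size, in the identical other nest (same aluminium nest, same red paddle). It stays seated there.
Mind the look-alikes: they are no part of the job. Leave any brown or purple look-alike of the part that bears nest_a_pad alone.

How it is judged (in metres and radians):
On the way:
1. the paddle of the yellow housing's nest is down (pad under 37 mm above the table) with the housing pushed up more than 10 mm by the rod (height (world z) of nest_a_pad below 0.037 m and distance of yellow_housing from where it was at the start of the episode above 0.01 m), for 0.2 s.
At the end, for the whole second after the job is handed in: The yellow housing rests flat on the floor of the green tray (underside within 12 mm of the tray's underside, centre inside the tray walls, tilted less than 0.2 rad, same side up), at rest, and the blue housing is within 8 mm of where it started (x of yellow_housing in the frame of tray between -0.075 and 0.075 m and y of yellow_housing in the frame of tray between -0.065 and 0.065 m and z of yellow_housing in the frame of tray below 0.012 m and angle between yellow_housing's own z axis and vertical below 0.2 rad and linear speed of yellow_housing below 0.02 m/s and distance of blue_housing from where it was at the start of the episode below 0.008 m); the robot touches nothing.
It fails at once if the blue housing is moved more than 8 mm (distance of blue_housing from where it was at the start of the episode above 0.008 m).
It also fails if it takes over 58 s, if anything falls off the work surface, if the arm or the gripper's body presses on something with over 40 N, if the wrist force passes 120 N, or if a joint passes its speed limit or range.

## Working session

There is one attempt and no reset: what is moved stays moved. The work goes in short steps, Python scripts to look and compute and a tool call to move; the robot and the scene stay as the last step left them, time stands still between calls to the robot, and variables do not carry over. Pictures are saved under pics/ and viewed, about 8 in all and at most 12, crops included, and the job is handed in when it is done.

Besides the shell and the picture viewer there is one more tool, called after "Emit:" by a JSON object that holds its "method" and its "body". carry_out: Moves the arm, as the interface text tells. Shifts and turns lie within -1 to 1; 1 stands for 0.5 m of shift or 180 degrees of turn. Its arguments: {"type":"object","properties":{"grip":{"type":"array"},"linear":{"type":"array"},"turn":{"type":"array"}},"required":["grip","linear","turn"]}

```bash
mkdir -p pics; ls; python3 - <<'E'
from cell import env,cams
import cv2,numpy as np
s=env.state();print({k:np.round(v,3).tolist() for k,v in s.items()})
for n in("top","scene"):
    cv2.imwrite(f"pics/{n}0.png",cams.read_camera(n)); i=cams.camera_info(n)
    print(n,i["fx"],i["fy"],i["cx"],i["cy"],np.round(i["view"],4).tolist())
a=[cv2.imread(f"pics/{n}0.png") for n in("top","scene")]
cv2.imwrite("pics/both.png",np.vstack([cv2.resize(x,(512,384)) for x in a])[:, :] if 0 else cv2.resize(np.hstack(a),(800,300)))
E
```

```text
pics
{'t': 0.0, 'joints': [1.138, 0.492, 1.559, -0.0, 1.092, -0.106], 'qvel': [0.002, -0.001, -0.001, 0.001, 0.0, 0.002], 'tau': [0.0, -61.265, -25.818, 0.069, 0.048, -0.0], 'eef_pos': [200.527, 591.708, 228.045], 'tcp_rot': [-1.669, 1.57, -1.996], 'ft_force': [-0.097, -0.904, -0.843], 'moment': [-0.029, 0.008, 0.033], 'opening': 1.001}
top 348.1406186239133 348.1406186239133 254.45880144947859 194.44506481406768 [[0.029, -0.9995, -0.0084, -29.8799], [-0.9981, -0.0285, -0.055, 443.7416], [0.0547, 0.01, -0.9985, 907.7188], [0.0, 0.0, 0.0, 1.0]]
scene 444.2593071054932 444.2593071054932 248.10009935400322 192.8919414873955 [[-0.5779, 0.8161, 0.0021, 286.299], [0.6053, 0.4304, -0.6696, -215.3322], [-0.5474, -0.3856, -0.7428, 1538.8252], [0.0, 0.0, 0.0, 1.0]]
```

View pics/top0.png

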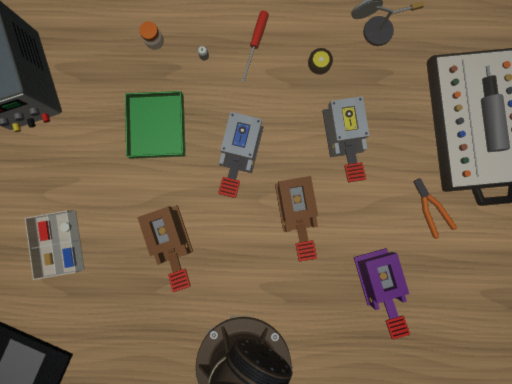

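View pics/scene0.png

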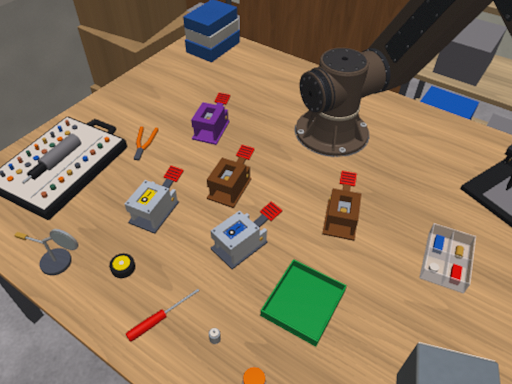

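The top view shows five rocker nests: a grey one with the yellow housing (349,119) and its pad at (355,172), a grey one with blue (242,138), brown ones at (163,233) and (297,203), and purple at (384,277). Only the grey nest with the yellow housing fits. The green tray is at (155,125).

```bash
cat > h.py <<'E'
import cv2,numpy as np
from cell import env,cams
def ray(n,uv,z):
    i=cams.camera_info(n);V=np.array(i["view"]);R,t=V[:3,:3],V[:3,3]
    d=R.T@np.array([(uv[0]-i["cx"])/i["fx"],(uv[1]-i["cy"])/i["fy"],1]);c=-R.T@t
    return c+d*(z-c[2])/d[2]
def proj(n,p):
    i=cams.camera_info(n);V=np.array(i["view"]);q=V[:3,:3]@p+V[:3,3]
    return np.array([i["fx"]*q[0]/q[2]+i["cx"],i["fy"]*q[1]/q[2]+i["cy"]])
def blob(img,lo,hi,roi):
    """largest contour in roi (x0,y0,x1,y1): full-image contour"""
    x0,y0,x1,y1=roi
    h=cv2.cvtColor(img,cv2.COLOR_BGR2HSV)[y0:y1,x0:x1]
    m=cv2.morphologyEx(cv2.inRange(h,np.array(lo),np.array(hi)),cv2.MORPH_CLOSE,np.ones((5,5)))
    c=max(cv2.findContours(m,0,2)[0],key=cv2.contourArea)
    return c+[x0,y0]
Y=((18,90,80),(35,255,255));RED=((0,120,60),(8,255,255));G=((50,100,40),(80,255,255))
def rect(n,c,z):
    p=np.array([ray(n,q,z)[:2] for q in c[:,0].astype(float)],np.float32)
    return cv2.minAreaRect(p)
E
python3 - <<'E'
from h import *
t=cv2.imread("pics/top0.png");s=cv2.imread("pics/scene0.png")
for nm,n,im,col,roi,z in[("yel","top",t,Y,(325,95,372,150),83),("pad","top",t,RED,(335,155,372,190),56),("tray","top",t,G,(110,80,200,170),30),
 ("yel","scene",s,Y,(120,170,178,230),83),("pad","scene",s,RED,(160,160,190,187),56),("tray","scene",s,G,(250,250,360,350),30)]:
    r=rect(n,blob(im,*col,roi),z);print(nm,n,np.round(r[0],1),np.round(r[1],1),round(r[2],1))
a=cv2.resize(t[85:195,310:390],None,fx=5,fy=5,interpolation=2);b=cv2.resize(s[150:240,110:200],(400,550*400//400),interpolation=2)[:550]
cv2.imwrite("pics/crop.png",np.hstack([a,b]))
E
```

```text
yel top [ 635.2 -245.9] [56. 30.] 10.1
pad top [ 506.6 -268.6] [44.8 47.3] 11.1
tray top [621.7 252.1] [171.1 151.2] 4.1
yel scene [ 635.2 -243.2] [56.3 29.7] 9.7
pad scene [ 508.  -264.2] [57.6 46. ] 16.0
tray scene [629.6 257.8] [180.5 150.1] 4.1
```

View pics/crop.png

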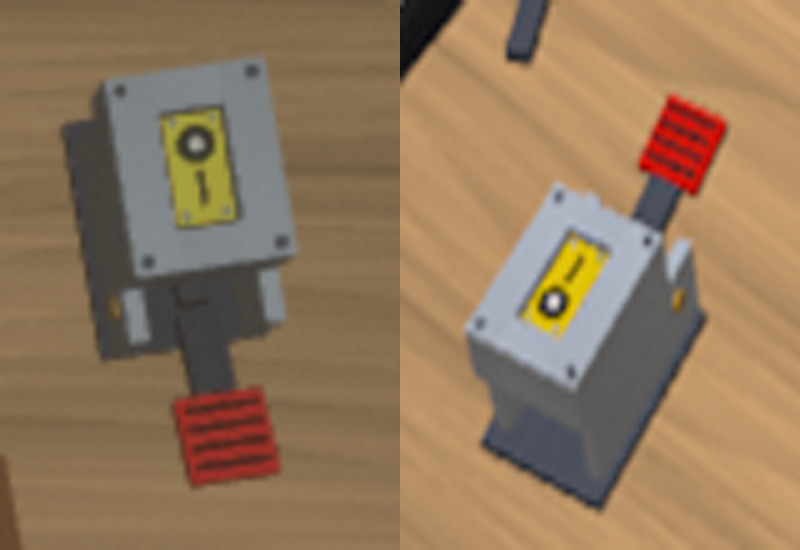

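The crop confirms it: yellow housing in the grey nest, with the red pad of the same nest pointing towards the robot. Both views agree on yellow at (635,-245) and 10°, and the fitted size of 56x30 matches. The pad comes out near (509,-267), about 127 mm along the housing's -x. The tray fit is 171x151 at (622,252).

```bash
cat >> h.py <<'E'
from scipy.spatial.transform import Rotation as Ro
def plan(p=None,yaw=None):
    """print scaled tool-frame shift to world p, and turn bringing jaw axis to yaw(deg, mod 180)"""
    s=env.state();R=Ro.from_euler("xyz",s["tcp_rot"]);M=R.as_matrix();e=np.array(s["eef_pos"])
    print("t",round(s["t"],2),"tcp",e.round(1),"F",np.round(s["ft_force"],1),"open",round(float(s["opening"]),3),"q",np.round(s["joints"],2))
    jy=np.degrees(np.arctan2(M[1,1],M[0,1]))
    print("x axis",M[:,0].round(4),"jaw yaw",jy.round(2),"R y,z",M[:2,1].round(4),M[:2,2].round(4))
    if yaw is not None:
        d=(yaw-jy+90)%180-90;print("turn about +x(down)",(-d).round(2),"deg scaled",(-d/180).round(4))
    if p is not None:
        v=M.T@(np.array(p)-e);print("shift mm",v.round(1),"scaled",(v/500).round(4))
E
python3 -c "
from h import *
plan((500,300,228),100)"
```

```text
t 0.1 tcp [200.5 591.8 228.1] F [-0.2  0.9 -0.2] open 0.999 q [ 1.14  0.49  1.56  0.    1.09 -0.11]
x axis [-4.e-04 -9.e-04 -1.e+00] jaw yaw 71.28 R y,z [0.321  0.9471] [ 0.9471 -0.321 ]
turn about +x(down) -28.72 deg scaled -0.1596
shift mm [ 2.000e-01 -1.802e+02  3.773e+02] scaled [ 5.000e-04 -3.604e-01  7.546e-01]
```

Emit:
{"method": "carry_out", "body": {"grip": [1, 1, 1, 1, 1], "linear": [[0, 0, 0], [0, 0, 0], [0, 0, 0], [0, 0, 0], [0, 0, 0]], "turn": [-0.04, -0.04, -0.04, -0.04, 0]}}

```text
t: 0.6
eef_pos: [200.5, 591.8, 228.3]
tcp_rot: [-2.204, 1.57, -2.026]
ft_force: [0.7, 0.2, -0.1]
opening: 0.637
```

```bash
python3 -c "
from h import *
plan((500,300,228),100);plan((509,-267,150))"
```

```text
t 0.6 tcp [200.5 591.8 228.3] F [ 0.7  0.2 -0.1] open 0.637 q [ 1.14  0.49  1.56  0.    1.09 -0.61]
x axis [-3.e-04 -5.e-04 -1.e+00] jaw yaw 100.18 R y,z [-0.1768  0.9842] [0.9842 0.1768]
turn about +x(down) 0.18 deg scaled 0.001
shift mm [   0.4 -340.2  243.2] scaled [ 0.0008 -0.6803  0.4863]
t 0.6 tcp [200.5 591.8 228.3] F [ 0.7  0.2 -0.1] open 0.637 q [ 1.14  0.49  1.56  0.    1.09 -0.61]
x axis [-3.e-04 -5.e-04 -1.e+00] jaw yaw 100.18 R y,z [-0.1768  0.9842] [0.9842 0.1768]
shift mm [  78.7 -899.8  151.8] scaled [ 0.1574 -1.7996  0.3036]
```

Emit:
{"method": "carry_out", "body": {"grip": [1, 1, 1, 1, 1], "linear": [[0, -0.068, 0.0486], [0, -0.068, 0.0486], [0, -0.068, 0.0486], [0, -0.068, 0.0486], [0, -0.068, 0.0486]], "turn": [0, 0, 0, 0, 0]}}

```text
t: 1.1
eef_pos: [350.9, 444.5, 228.6]
tcp_rot: [-3.026, 1.571, -2.854]
ft_force: [0.8, 0.1, -0.8]
opening: 0.22
```

Emit:
{"method": "carry_out", "body": {"grip": [1, 1, 1, 1, 1], "linear": [[0, -0.068, 0.0486], [0, -0.068, 0.0486], [0, -0.068, 0.0486], [0, -0.068, 0.0486], [0, -0.068, 0.0486]], "turn": [0, 0, 0, 0, 0]}}

```text
t: 1.6
eef_pos: [500.4, 298.3, 228.6]
tcp_rot: [2.244, 1.571, 2.416]
ft_force: [0.2, -0.4, -0.4]
opening: 0.005
```

Emit:
{"method": "carry_out", "body": {"grip": [1, 1, 1, 1, 1], "linear": [[0, -0.08, -0.013], [0, -0.08, -0.013], [0, -0.08, -0.013], [0, -0.08, -0.013], [0, -0.08, -0.013]], "turn": [0, 0, 0, 0, 0]}}

```text
t: 2.1
eef_pos: [502.1, 95.5, 228.6]
tcp_rot: [1.868, 1.571, 2.04]
ft_force: [0.7, -0.3, -0.1]
opening: 0.005
```

Emit:
{"method": "carry_out", "body": {"grip": [1, 1, 1, 1, 1], "linear": [[0, -0.08, -0.013], [0, -0.08, -0.013], [0, -0.08, -0.013], [0, -0.08, -0.013], [0, -0.08, -0.013]], "turn": [0, 0, 0, 0, 0]}}

```text
t: 2.6
eef_pos: [505.1, -107.2, 228.6]
tcp_rot: [1.041, 1.571, 1.212]
ft_force: [-0.1, 0.7, -0.4]
opening: 0.004
```

Emit:
{"method": "carry_out", "body": {"grip": [1, 1, 1, 1, 1], "linear": [[0, -0.08, -0.013], [0, -0.08, -0.013], [0, -0.08, -0.013], [0, -0.08, -0.013], [0, 0, 0]], "turn": [0, 0, 0, 0, 0]}}

```text
t: 3.1
eef_pos: [507.5, -271.6, 228.1]
tcp_rot: [-1.517, 1.57, -1.349]
ft_force: [-0.4, 0.6, 0.9]
opening: 0.003
```

```bash
python3 -c "
from h import *
plan((509,-267,90),100)"
```

```text
t 3.1 tcp [ 507.5 -271.6  228.1] F [-0.4  0.6  0.9] open 0.003 q [-0.61  0.42  1.68 -0.    1.04 -2.34]
x axis [ 1.e-04 -6.e-04 -1.e+00] jaw yaw 99.64 R y,z [-0.1674  0.9859] [0.9859 0.1674]
turn about +x(down) -0.36 deg scaled -0.002
shift mm [138.1   4.4   2.2] scaled [0.2762 0.0088 0.0045]
```

Emit:
{"method": "carry_out", "body": {"grip": [1, 1, 1, 1, 1], "linear": [[0.07, 0.0088, 0.0045], [0.07, 0, 0], [0.07, 0, 0], [0.07, 0, 0], [0, 0, 0]], "turn": [0, 0, 0, 0, 0]}}

```text
t: 3.6
eef_pos: [507.5, -261.3, 85.0]
tcp_rot: [2.354, 1.564, 2.527]
ft_force: [0.0, 0.3, 0.8]
opening: 0.002
```

```bash
python3 - <<'E'
from h import *
plan((509,-267,43),100)
a=cams.read_camera("top")[85:195,310:390];b=cams.read_camera("scene")[140:230,110:200]
cv2.imwrite("pics/push.png",np.hstack([cv2.resize(x,(400,550),interpolation=2) for x in(a,b)]))
E
```

```text
t 3.6 tcp [ 507.5 -261.3   85. ] F [0.  0.3 0.8] open 0.002 q [-0.59  0.6   1.82  0.    0.72 -2.34]
x axis [-0.0059  0.0042 -1.    ] jaw yaw 99.92 R y,z [-0.1722  0.985 ] [0.985  0.1722]
turn about +x(down) -0.08 deg scaled -0.0005
shift mm [42.  -6.1  0.7] scaled [ 0.0839 -0.0122  0.0014]
```

View pics/push.png

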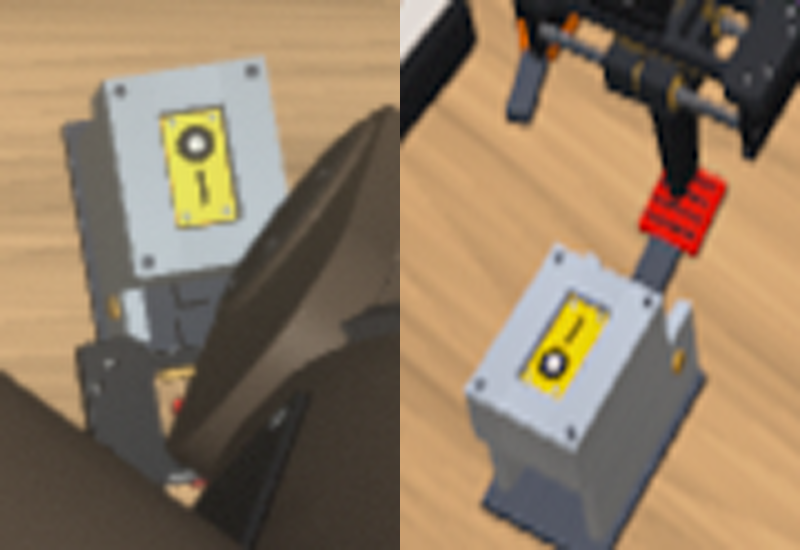

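The fingertips are just above the pad centre, at about (683,195) in the scene crop. I'll nudge y and push.

Emit:
{"method": "carry_out", "body": {"grip": [1, 1, 1, 1, 1], "linear": [[0.004, -0.01, 0], [0.016, 0, 0], [0.016, 0, 0], [0.016, 0, 0], [0.016, 0, 0]], "turn": [0, 0, 0, 0, 0]}}

```text
t: 4.2
eef_pos: [509.6, -268.0, 54.6]
tcp_rot: [-2.769, 1.57, -2.593]
ft_force: [-6.7, -3.4, 7.5]
opening: 0.004
```

```bash
python3 -c "
from h import *
plan((509,-267,43),100)"
```

```text
t 4.2 tcp [ 509.6 -268.    54.6] F [-6.7 -3.4  7.5] open 0.004 q [-0.6   0.65  1.83 -0.    0.66 -2.34]
x axis [-5.e-04 -3.e-04 -1.e+00] jaw yaw 100.08 R y,z [-0.175   0.9846] [0.9846 0.175 ]
turn about +x(down) 0.08 deg scaled 0.0004
shift mm [11.6  1.1 -0.4] scaled [ 0.0231  0.0022 -0.0008]
```

Emit:
{"method": "carry_out", "body": {"grip": [1, 1, 1, 1, 1], "linear": [[0.006, 0, 0], [0.006, 0, 0], [0.006, 0, 0], [0.004, 0, 0], [0, 0, 0]], "turn": [0, 0, 0, 0, 0]}}

```text
t: 4.7
eef_pos: [509.6, -268.1, 44.6]
tcp_rot: [-2.107, 1.57, -1.931]
ft_force: [-8.7, -2.1, 17.5]
opening: 0.003
```

```bash
python3 - <<'E'
from h import *
plan((509,-267,43),100)
b=cams.read_camera("scene")[140:230,110:200]
cv2.imwrite("pics/push2.png",cv2.resize(b,(500,500),interpolation=2))
E
```

```text
t 4.7 tcp [ 509.6 -268.1   44.6] F [-8.7 -2.1 17.5] open 0.003 q [-0.6   0.67  1.84 -0.    0.64 -2.34]
x axis [-2.e-04 -4.e-04 -1.e+00] jaw yaw 100.07 R y,z [-0.1749  0.9846] [0.9846 0.1749]
turn about +x(down) 0.07 deg scaled 0.0004
shift mm [ 1.6  1.1 -0.4] scaled [ 0.0032  0.0023 -0.0009]
```

View pics/push2.png

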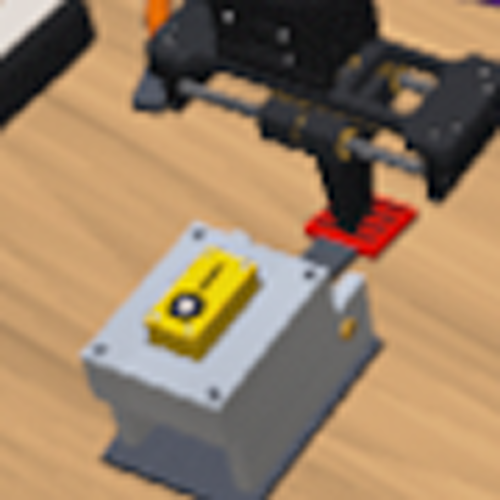

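The force rise to 17.5 N at tip height 30.6 mm means the stop is reached, and the housing stands proud of the nest. Next I retreat, open, and move over the housing.

Emit:
{"method": "carry_out", "body": {"grip": [1, 1, 1, -1, -1], "linear": [[-0.02, 0, 0], [-0.08, 0, 0], [-0.08, 0, 0], [-0.08, 0, 0], [0, 0, 0]], "turn": [0, 0, 0, 0, 0]}}

```text
t: 5.25
eef_pos: [511.7, -268.7, 178.6]
tcp_rot: [-0.754, 1.563, -0.578]
ft_force: [-0.3, 0.0, -0.3]
opening: 0.117
```

```bash
python3 - <<'E'
from h import *
s=cams.read_camera("scene")
c=blob(s,*Y,(120,165,178,230));h=cv2.cvtColor(s,cv2.COLOR_BGR2HSV)
r=rect("scene",c,101);print(r)
# top face only: brighter pixels
v=[h[p[1],p[0],2] for p in c[:,0]];print(np.percentile(v,[10,50,90]))
t=cams.read_camera("top");r=rect("top",blob(t,*Y,(325,90,375,150)),101);print("top",r)
plan((635,-245,165),100)
E
```

```text
((640.0784912109375, -236.48854064941406), (64.0617446899414, 39.76039123535156), 8.977203369140625)
[122.6 134.  225.4]
top ((633.3309326171875, -243.6995849609375), (57.620849609375, 32.91090393066406), 10.063176155090332)
t 5.35 tcp [ 510.1 -267.7  174.1] F [-0.4 -0.2 -0.3] open 0.2 q [-0.6   0.48  1.74  0.    0.91 -2.34]
x axis [ 1.4e-03 -8.0e-04 -1.0e+00] jaw yaw 100.07 R y,z [-0.1749  0.9846] [0.9846 0.1749]
turn about +x(down) 0.07 deg scaled 0.0004
shift mm [  9.3   0.5 126.9] scaled [0.0186 0.001  0.2538]
```

Emit:
{"method": "carry_out", "body": {"grip": [-1, -1, -1, -1, -1], "linear": [[0, 0, 0.063], [0, 0, 0.063], [0, 0, 0.063], [0, 0, 0.063], [0, 0, 0]], "turn": [0, 0, 0, 0, 0]}}

```text
t: 5.85
eef_pos: [636.2, -244.5, 170.9]
tcp_rot: [2.3, 1.569, 2.477]
ft_force: [-0.9, -0.2, -0.2]
opening: 0.622
```

Emit:
{"method": "carry_out", "body": {"grip": [-1, -1, -1, -1, -1], "linear": [[0.04, 0, 0], [0.03, 0, 0], [0, 0, 0], [0, 0, 0], [0, 0, 0]], "turn": [0, 0, 0, 0, 0]}}

```text
t: 6.35
eef_pos: [634.2, -246.0, 139.2]
tcp_rot: [-0.54, 1.57, -0.364]
ft_force: [0.5, -0.7, 0.2]
opening: 0.991
```

```bash
python3 - <<'E'
from h import *
plan((634.5,-245,102),100)
b=cams.read_camera("scene")[120:240,90:210]
cv2.imwrite("pics/pre.png",cv2.resize(b,(560,560),interpolation=2))
E
```

```text
t 6.35 tcp [ 634.2 -246.   139.2] F [ 0.5 -0.7  0.2] open 0.991 q [-0.47  0.66  1.5   0.    0.98 -2.21]
x axis [ 7.e-04 -3.e-04 -1.e+00] jaw yaw 100.06 R y,z [-0.1746  0.9846] [0.9846 0.1746]
turn about +x(down) 0.06 deg scaled 0.0003
shift mm [37.2  1.   0.5] scaled [0.0744 0.0019 0.001 ]
```

View pics/pre.png

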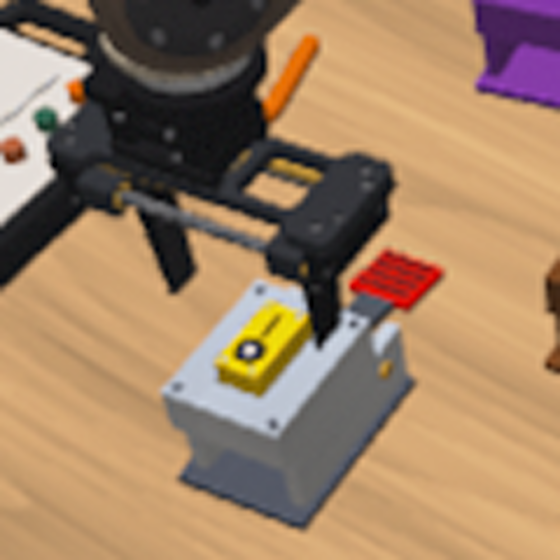

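The jaws straddle the housing across its width and the pad is still down, so I descend and grip.

Emit:
{"method": "carry_out", "body": {"grip": [-1, -1, -1, -1, -1], "linear": [[0.03, 0.002, 0.001], [0.024, 0, 0], [0.012, 0, 0], [0.006, 0, 0], [0, 0, 0]], "turn": [0, 0, 0, 0, 0]}}

```text
t: 6.9
eef_pos: [634.3, -244.6, 101.9]
tcp_rot: [2.396, 1.57, 2.572]
ft_force: [0.7, -0.6, -0.2]
opening: 1.001
```

Emit:
{"method": "carry_out", "body": {"grip": [1, 1, 1, 1, 1], "linear": [[0, 0, 0], [0, 0, 0], [0, 0, 0], [0, 0, 0], [0, 0, 0]], "turn": [0, 0, 0, 0, 0]}}

```text
t: 7.4
eef_pos: [634.5, -244.7, 102.8]
tcp_rot: [-0.3, 1.571, -0.125]
ft_force: [0.2, -0.2, -0.3]
opening: 0.64
```

Emit:
{"method": "carry_out", "body": {"grip": [1, 1, 1, 1, 1], "linear": [[0, 0, 0], [0, 0, 0], [0, 0, 0], [0, 0, 0], [0, 0, 0]], "turn": [0, 0, 0, 0, 0]}}

```text
t: 7.9
eef_pos: [634.5, -244.7, 102.6]
tcp_rot: [-0.034, 1.571, 0.142]
ft_force: [0.9, 0.9, 0.1]
opening: 0.314
```

Emit:
{"method": "carry_out", "body": {"grip": [1, 1, 1, 1, 1], "linear": [[0, 0, 0], [0, 0, 0], [-0.02, 0, 0], [-0.04, 0, 0], [-0.04, 0, 0]], "turn": [0, 0, 0, 0, 0]}}

```text
t: 8.4
eef_pos: [634.3, -244.5, 153.6]
tcp_rot: [2.193, 1.57, 2.369]
ft_force: [0.4, -0.1, 0.0]
opening: 0.313
```

Emit:
{"method": "carry_out", "body": {"grip": [1, 1, 1, 1, 1], "linear": [[-0.04, 0, 0], [-0.04, 0, 0], [0, 0, 0], [0, 0, 0], [0, 0, 0]], "turn": [0, 0, 0, 0, 0]}}

```text
t: 8.9
eef_pos: [634.0, -244.4, 191.5]
tcp_rot: [2.393, 1.569, 2.569]
ft_force: [0.3, 0.5, -1.0]
opening: 0.31
```

```bash
python3 - <<'E'
from h import *
plan((622,252,190),94)
b=cams.read_camera("scene")[90:240,80:230]
cv2.imwrite("pics/lift.png",cv2.resize(b,(560,560),interpolation=2))
E
```

```text
t 8.9 tcp [ 634.  -244.4  191.5] F [ 0.3  0.5 -1. ] open 0.31 q [-0.47  0.6   1.45  0.    1.09 -2.21]
x axis [-1.4e-03  9.0e-04 -1.0e+00] jaw yaw 100.07 R y,z [-0.1749  0.9846] [0.9846 0.1749]
turn about +x(down) 6.07 deg scaled 0.0337
shift mm [  2.  490.9  75. ] scaled [0.004  0.9818 0.15  ]
```

View pics/lift.png

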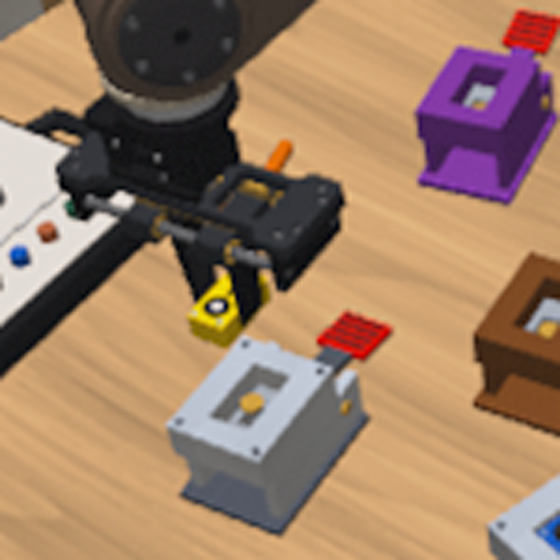

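The housing is held level and the pocket is empty. I carry it at about 190 mm height, well clear of the blue nest.

Emit:
{"method": "carry_out", "body": {"grip": [1, 1, 1, 1, 1], "linear": [[0, 0.0655, 0.01], [0, 0.0655, 0.01], [0, 0.0655, 0.01], [0, 0.0655, 0.01], [0, 0.0655, 0.01]], "turn": [0, 0, 0, 0, 0]}}

```text
t: 9.45
eef_pos: [630.0, -77.7, 191.7]
tcp_rot: [2.683, 1.569, 2.858]
ft_force: [1.1, 0.2, -0.5]
opening: 0.313
```

Emit:
{"method": "carry_out", "body": {"grip": [1, 1, 1, 1, 1], "linear": [[0, 0.0655, 0.01], [0, 0.0655, 0.01], [0, 0.0655, 0.01], [0, 0.0655, 0.01], [0, 0.0655, 0.01]], "turn": [0, 0, 0, 0, 0]}}

```text
t: 9.95
eef_pos: [625.9, 87.9, 191.7]
tcp_rot: [2.933, 1.569, 3.109]
ft_force: [-0.3, 0.1, -0.7]
opening: 0.312
```

Emit:
{"method": "carry_out", "body": {"grip": [1, 1, 1, 1, 1], "linear": [[0, 0.0655, 0.01], [0, 0.0655, 0.01], [0, 0.0655, 0.01], [0, 0.0655, 0.01], [0, 0.0655, 0.01]], "turn": [0, 0, 0, 0, 0]}}

```text
t: 10.45
eef_pos: [621.9, 253.4, 191.6]
tcp_rot: [-3.073, 1.569, -2.897]
ft_force: [0.9, 0.1, -0.6]
opening: 0.313
```

Emit:
{"method": "carry_out", "body": {"grip": [1, 1, 1, 1, 1], "linear": [[0, 0, 0], [0, 0, 0], [0, 0, 0], [0, 0, 0], [0, 0, 0]], "turn": [0.034, 0, 0, 0, 0]}}

```text
t: 10.95
eef_pos: [622.5, 251.4, 192.6]
tcp_rot: [3.011, 1.571, 3.081]
ft_force: [-0.8, 0.2, -0.9]
opening: 0.312
```

```bash
python3 - <<'E'
from h import *
plan((622,252,28),94)
b=cams.read_camera("scene")[180:360,210:390]
cv2.imwrite("pics/over.png",cv2.resize(b,(560,560),interpolation=2))
E
```

```text
t 10.95 tcp [622.5 251.4 192.6] F [-0.8  0.2 -0.9] open 0.312 q [ 0.29  0.59  1.48  0.    1.08 -1.35]
x axis [-1.e-04  0.e+00 -1.e+00] jaw yaw 93.97 R y,z [-0.0693  0.9976] [0.9976 0.0693]
turn about +x(down) -0.03 deg scaled -0.0002
shift mm [164.6   0.6  -0.4] scaled [ 0.3291  0.0012 -0.0008]
```

View pics/over.png

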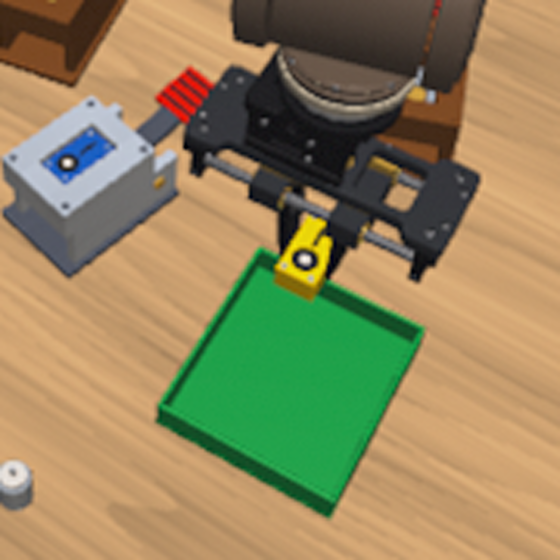

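The housing is held over the tray, level. It appears offset only because it is still about 190 mm up. The blue housing is still seated.

Emit:
{"method": "carry_out", "body": {"grip": [1, 1, 1, 1, 1], "linear": [[0.07, 0, 0], [0.08, 0, 0], [0.08, 0, 0], [0.05, 0, 0], [0.02, 0, 0]], "turn": [0, 0, 0, 0, 0]}}

```text
t: 11.5
eef_pos: [621.4, 251.5, 40.0]
tcp_rot: [-2.945, 1.567, -2.876]
ft_force: [-0.3, 0.5, -0.0]
opening: 0.313
```

Emit:
{"method": "carry_out", "body": {"grip": [1, 1, 1, 1, 1], "linear": [[0.01, 0, 0], [0.008, 0, 0], [0.004, 0, 0], [0.002, 0, 0], [0, 0, 0]], "turn": [0, 0, 0, 0, 0]}}

```text
t: 12.0
eef_pos: [622.6, 252.2, 31.3]
tcp_rot: [0.276, 1.57, 0.345]
ft_force: [-0.3, -0.2, -1.0]
opening: 0.314
```

Emit:
{"method": "carry_out", "body": {"grip": [1, 1, 1, 1], "linear": [[0.002, 0, 0], [0.002, 0, 0], [0.001, 0, 0], [0, 0, 0]], "turn": [0, 0, 0, 0]}}

```text
t: 12.4
eef_pos: [622.3, 252.1, 28.1]
tcp_rot: [1.712, 1.571, 1.781]
ft_force: [-0.1, -0.5, -0.9]
opening: 0.309
```

Emit:
{"method": "carry_out", "body": {"grip": [1, 1, 1], "linear": [[0.002, 0, 0], [0.001, 0, 0], [0, 0, 0]], "turn": [0, 0, 0]}}

```text
t: 12.7
eef_pos: [622.4, 252.2, 27.6]
tcp_rot: [0.364, 1.57, 0.433]
ft_force: [-3.0, -1.4, 8.8]
opening: 0.313
```

Contact with the floor is at 8.8 N. I release with a partial opening and retreat.

Emit:
{"method": "carry_out", "body": {"grip": [-0.1, -0.1, -0.1, -0.1, -0.1], "linear": [[0, 0, 0], [0, 0, 0], [0, 0, 0], [0, 0, 0], [0, 0, 0]], "turn": [0, 0, 0, 0, 0]}}

```text
t: 13.2
eef_pos: [622.3, 252.2, 26.5]
tcp_rot: [2.72, 1.571, 2.789]
ft_force: [-0.2, 0.3, 0.2]
opening: 0.546
```

Emit:
{"method": "carry_out", "body": {"grip": [-0.1, -0.1, -0.1, -0.1, -0.1], "linear": [[-0.01, 0, 0], [-0.04, 0, 0], [-0.08, 0, 0], [-0.08, 0, 0], [-0.08, 0, 0]], "turn": [0, 0, 0, 0, 0]}}

```text
t: 13.7
eef_pos: [622.1, 252.1, 173.5]
tcp_rot: [1.684, 1.571, 1.753]
ft_force: [0.2, -0.6, -0.5]
opening: 0.551
```

Emit:
{"method": "carry_out", "body": {"grip": [-0.1, -0.1, -0.1, -0.1, -0.1], "linear": [[0, 0, -0.07], [0, 0, -0.07], [0, 0, -0.07], [0, 0, 0], [0, 0, 0]], "turn": [0, 0, 0, 0, 0]}}

```text
t: 14.2
eef_pos: [517.7, 245.1, 172.5]
tcp_rot: [0.268, 1.569, 0.337]
ft_force: [0.6, 0.1, -0.6]
opening: 0.551
```

```bash
python3 - <<'E'
from h import *
plan()
s=cams.read_camera("scene");t=cams.read_camera("top");t0=cv2.imread("pics/top0.png");s0=cv2.imread("pics/scene0.png")
print("yel scene",rect("scene",blob(s,*Y,(250,250,360,345)),26))
B=((105,120,60),(125,255,255))
for n,a in(("before",s0),("after",s)): print("blue",n,rect("scene",blob(a,*B,(205,205,270,265)),83))
cv2.imwrite("pics/end.png",cv2.resize(s[180:360,200:380],(560,560),interpolation=2))
E
```

```text
t 14.2 tcp [517.7 245.1 172.5] F [ 0.6  0.1 -0.6] open 0.551 q [ 0.33  0.48  1.75  0.    0.91 -1.31]
x axis [ 1.4e-03  5.0e-04 -1.0e+00] jaw yaw 93.98 R y,z [-0.0694  0.9976] [0.9976 0.0694]
yel scene ((627.0382690429688, 255.60646057128906), (64.2580337524414, 32.345882415771484), 3.848416328430176)
blue before ((587.0386962890625, 22.67983627319336), (28.458017349243164, 54.22545623779297), 77.38957977294922)
blue after ((587.0386962890625, 22.67983627319336), (28.458017349243164, 54.22545623779297), 77.38957977294922)
```

View pics/end.png

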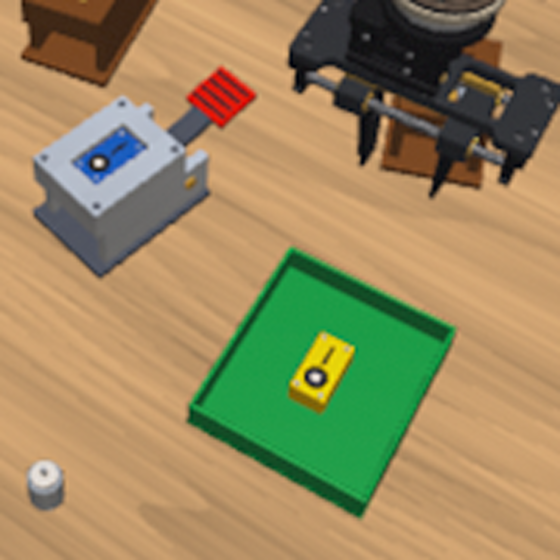

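The yellow housing lies flat in the tray, same side up. The blue housing hasn't moved and the gripper is clear of everything.

```bash
python3 -c "
from cell import env
print(env.job_done())"
```

```text
the job is handed in; nothing more can be done
None
```

The job is handed in: the yellow housing is in the green tray and the blue one never moved. `job_done` reports no verdict, so this rests on my own checks.

**What I did:** I pushed the red paddle of the yellow housing's nest down to its stop: fingertips at about 31 mm, force rising to 17.5 N. The rod lifted the housing. I gripped it across its 30 mm width, carried it over, and set it down in the tray at about (622, 252) mm, with 8.8 N of floor contact before release. The arm's clock read about 14 s of the 58 s allowed.

**Last checks:**
- **Yellow housing:** the final picture shows it flat near the middle of the tray, label side up.
- **Blue housing:** its position measured exactly the same before and after.
- **Arm:** the gripper is about 105 mm back towards the base from the release point and 172 mm up, touching nothing.

**One small disagreement:** the scene camera put the housing about 5 mm from where I released it, and 64 mm long instead of 56 mm. I put this down to its visible side face being included in the colour mask.

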